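# Tip the full cell magazine into its feed lane and push it home

## Robot

A 7-joint arm with a two-finger parallel gripper is mounted at the origin on the work surface. World frame = base frame: x ahead of the robot, y to its left, z up, the work surface at z = 0. Lengths are in mm, angles in degrees, forces in N, time in s.
With the tool pointing down it reaches from about 425 to 950 mm from the base axis. Payload 16.7 kg.
Tool frame: the origin (TCP) lies between the finger pads; the fingertips stand 25 mm ahead of it and the grasp point (between the pads) lies 6 mm ahead of it (env.tips_ahead is the z of the fingertips in the tool frame, in mm); z points along the fingers, y is the line along which they close (so a half turn about z gives the same grasp; the last joint's range is limited). The gripper opens to 94 mm and grips with 3 to 60 N. Pads are 16 mm wide; open, the fingers measure 119 mm over their backs; the gripper's body (75 mm by 177 mm) begins 78 mm behind the grasp point.
Start: joints at [-8.566, 24.414, 4.234, 92.017, -1.954, 63.644, -3.845], TCP at [674.964, -0.019, 230.467] pointing down, gripper open.
Joint ranges: [-163.25, 163.25], [-28.42, 122.38], [-70.27, 78.77], [12.13, 141.07], [-58.53, 238.53], [9.26, 117.41], [-156.51, 156.51]. Speed limits (degrees/s): [108.29, 108.29, 136.94, 136.94, 172.46, 172.46, 172.46].

## Interface

Orientations are given as a 3x3 rotation matrix whose columns are the frame's x, y, z axes.
In Python, from rig import env gives the robot as it stands.
- The arm moves only by the shell command python3 -m crank 'ROWS' [FORCE]. ROWS is a JSON object of lists of equal length, an entry for each row: "slide": the shift along the tool's x, y, z in m, a list of three; "turn": the turn, a rotation vector about the tool's x, y, z in rad, a list of three; "jaw": the finger opening in m, from 0 to 0.094. A call has 1 to 20 rows; each row is the pose to reach, as a shift and turn from the pose commanded when the call began, along the tool's axes at that moment; what a row does not reach only later rows make up. A row lasts 1/10 s, in which the tool goes at most 50 mm and 8.59 degrees, less where a joint would pass 70% of its speed; a pose out of reach is approached as far as the arm can. A call with a gripper value outside its range is refused whole. The fingers move at their own pace and stop on an object; FORCE is the grip in N (left out, the last holds). Time passes only in rows, so rows that repeat a pose let the fingers close. It gives the time, the measured TCP pose, the force, the opening and the grip force at its end, in the units of the state.
- env.sense(): the state, without advancing time (a new reading comes with each control period).
- env.snapshot(name): name is "scene" or "side" or "wrist"; returns a dict with "img" (384x512x3 uint8, red, green, blue), "intrinsics" (3x3 intrinsics, pixels), "D" ([k1, k2, p1, p2, k3] as OpenCV has them; the pictures are not rectified), "R" (3x3) and "t" (3): a world point X has camera coordinates R X + t; the wrist camera has in their place "T_tool_cam" (4x4, takes a point from camera to tool coordinates, whose origin is the TCP and whose axes are the flange's). Camera axes: x right, y down, z forward; pixel columns grow to the right and rows downward; lengths in mm; the calibration is good to about 2 mm. A picture is of the moment at which its call begins: read the wrist's pose just before it. There is no depth.
- env.finish_job(): hands the job in; it is judged then, once.
The state is a dict: "time": time; "joint_positions": joint angles; "joint_velocities": joint speeds; "effort": joint torques, N m; "position": TCP position; "tcp_rot": TCP orientation; "force": force on the tool from outside, world axes, zero at the start; "moment": the same for the moment, N m; "opening": opening from 0.0 (shut) to 1.0 (fully open); "grip_force": force on a finger pad.
Only numpy, scipy, OpenCV 4.12 (cv2) and the standard library are available. Lean on these libraries where they do the work, as an engineer would, in place of code of your own. Each camera call takes 0.05 s, during which the arm holds its last target. There are 200 camera calls.

## Task

Load the feed deck of the spot welder: push over the standing magazine with the yellow ends (the full one) so that it falls towards the orange stop and lies flat in its own lane, then push it along the lane until its leading end is right up against the orange stop. Only push with the fingers, never pick the magazine up. Leave the white empty magazine standing where it is, and do not disturb the other things on the bench.

Things in the scene. Friction and masses are not known exactly. Their poses are not given: they have to be found in the camera images.
- deck: Fixed blue feed deck 280 x 200 mm, 12 mm thick; origin under its centre, z up, x along its two lanes towards the stop. Lane centre lines: deck y = +52 and -52 mm. Lane floor 12 mm above the bench. Lanes are 44 mm wide between rails 6 mm wide that rise to 26 mm above the bench and run from deck x = -140 mm (open end) to the stop.
- stop (a point): Middle of the stop's face, at deck x = +115 mm, y = 0, 30 mm above the bench. The orange stop bar crosses both lanes and rises to 42 mm above the bench. A magazine lying home against it has its centre at deck x = +45 mm, 30 mm above the bench.
- full_mid (a point): Centre of the full magazine: loose block 36 x 36 x 140 mm, 0.2 to 0.35 kg, bright yellow ends and corner posts, silver and yellow cells between. It starts upright in either lane near the open end (centre at deck x -105 to -75 mm, 82 mm above the bench). Its z axis is the long axis, up at first; its x axis points to the stop at first. Lying, it slides easily along the lane.
- empty_mid (a point): Centre of the empty magazine: same size and shape with white ends and posts and nothing inside, about 0.15 kg, standing upright in the other lane. It is to be left standing.
- tape: Roll of green tape lying on the bench beyond the deck, ring of 90 mm outside diameter, 22 mm high; origin at the centre of its underside. Leave it alone.
- driver: Screwdriver lying on the bench beyond the deck, about 200 mm long; origin about the middle of its length, at bench level, x axis along it. Leave it alone.
- bottle: White bottle with red cap, 60 mm in diameter, 150 mm high, standing at the far left; origin at the centre of its underside. Leave it alone.
- jar: Amber glass jar with black cap, 64 mm in diameter, 75 mm high, standing on the right; origin at the centre of its underside. Leave it alone.
Not all that is in view belongs to the job. Of the things that look like the part that bears full_mid, the middle-sized one is meant.

How it is judged (in metres and radians):
On the way, in this order (a step that is already met when the one before it is completed fails the run):
1. the full magazine has been tipped over towards the stop and lies flat in its lane, not yet home (angle between full_mid's own z axis and vertical between 1.5 and 1.64 rad and z of full_mid in the frame of deck between 0.025 and 0.035 m and (y of full_mid in the frame of deck between -0.06 and -0.044 m or y of full_mid in the frame of deck between 0.044 and 0.06 m) and x of full_mid in the frame of deck between -0.05 and 0.035 m), for 0.2 s.
2. the full magazine has been pushed along the lane up to the stop (angle between full_mid's own z axis and vertical between 1.5 and 1.64 rad and z of full_mid in the frame of deck between 0.025 and 0.035 m and (y of full_mid in the frame of deck between -0.06 and -0.044 m or y of full_mid in the frame of deck between 0.044 and 0.06 m) and x of full_mid in the frame of deck between 0.0405 and 0.05 m), for 0.2 s.
At the end, for the whole second after the job is handed in: The full magazine lies flat in its lane (long axis level within 4 degrees, centre within 8 mm of the lane's centre line), its leading end within 4.5 mm of the stop, at rest; the empty magazine still stands upright within 15 mm of its starting place (all of step 2 and linear speed of full below 0.01 m/s and angle between empty_mid's own z axis and vertical below 0.1 rad and distance of empty_mid from where it was at the start of the episode below 0.015 m); the robot touches nothing.
It fails at once if the full magazine is lifted or carried (z of full_mid in the frame of deck above 0.105 m or (angle between full_mid's own z axis and vertical above 1.3 rad and z of full_mid in the frame of deck above 0.065 m)).
It fails at once if the empty magazine is knocked or moved more than 15 mm (distance of empty_mid from where it was at the start of the episode above 0.015 m or angle between empty_mid's own z axis and vertical above 0.25 rad).
It fails at once if another thing on the bench is moved more than 20 mm (distance of any of tape, driver, bottle, jar from where it was at the start of the episode above 0.02 m).
It also fails if it takes over 42 s, if anything falls off the work surface, if the arm or the gripper's body presses on something with over 40 N, if the wrist force passes 120 N, or if a joint passes its speed limit or range.

## Working session

There is one attempt and no reset: what is moved stays moved. The work goes in short steps, Python scripts to look and compute and a shell command to move; the robot and the scene stay as the last step left them, time stands still between calls to the robot, and variables do not carry over. Pictures are saved under pics/ and viewed, at most 10 in all, crops included, and the job is handed in when it is done.

```bash
mkdir -p pics; ls
python3 - <<'E'
from rig import env
import cv2,numpy as np
ims=[]
for n in("scene","side"):
    s=env.snapshot(n); np.savez(f"pics/{n}.npz",**s); cv2.imwrite(f"pics/{n}0.png",cv2.resize(s["img"][:,:,::-1],(800,600)))
    print(n,(-np.array(s["R"]).T@np.array(s["t"])).round())
st=env.sense();print(st["time"],st["position"],np.round(st["tcp_rot"],3),st["force"])
E
```

```text
pics
scene [1248.  441.  808.]
side [  565. -1015.   739.]
0.1 [ 6.74626903e+02 -1.62749549e-02  2.29842704e+02] [[-0.     1.    -0.001]
 [ 1.     0.    -0.   ]
 [-0.    -0.001 -1.   ]] [-0.26636706 -0.13329808 -0.03682867]
```

View pics/scene0.png

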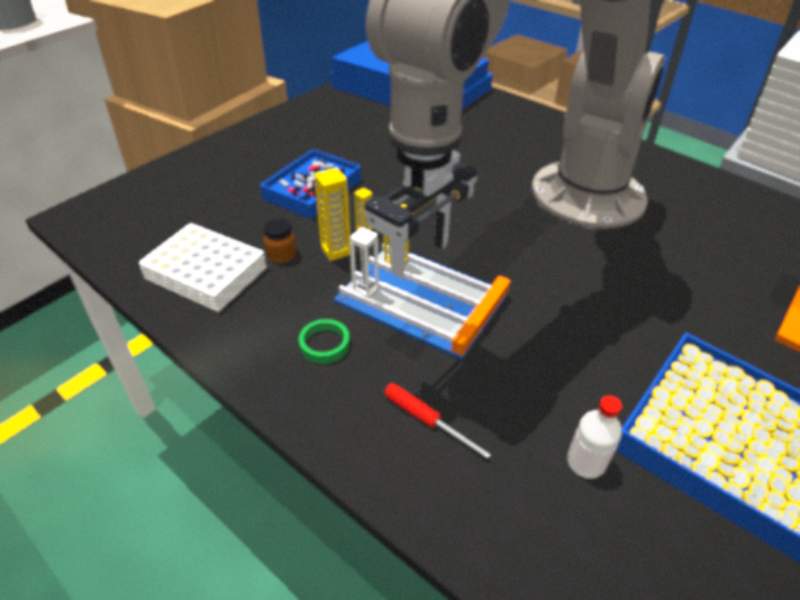

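View pics/side0.png

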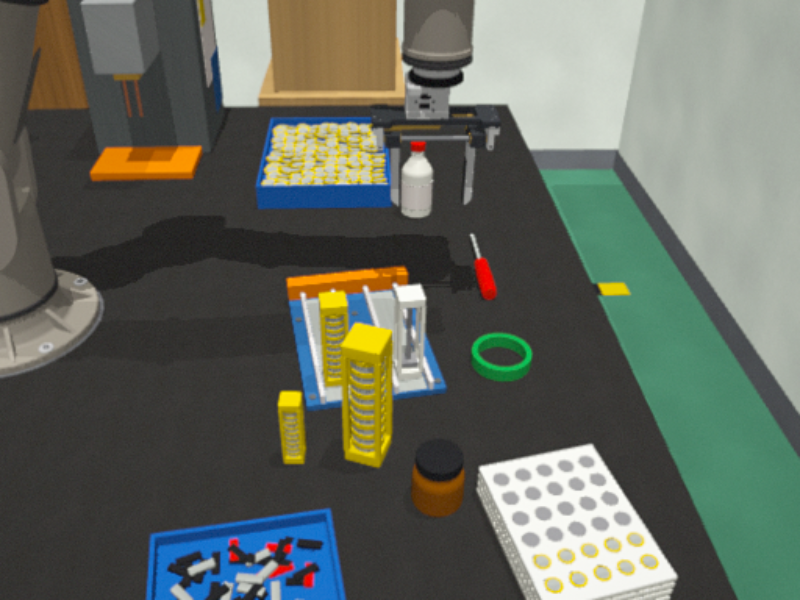

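The full magazine (middle-sized) stands in the robot-side lane, with its top at about (333,300) in the side view. The empty one's top is at (410,295), and the stop lies towards +y. The large yellow one at (367,400) and the small one at (290,430) are decoys behind the open end. Next I'll look at enlarged crops.

Run:
```python
import cv2,numpy as np
a=np.load("pics/side.npz")["img"][160:270,170:300,::-1]; b=np.load("pics/scene.npz")["img"][95:235,190:335,::-1]
cv2.imwrite("pics/c1.png",cv2.resize(a,None,fx=5,fy=5,interpolation=2)); cv2.imwrite("pics/c2.png",cv2.resize(b,None,fx=4,fy=4,interpolation=2))
```

```text
(no output)
```

View pics/c1.png

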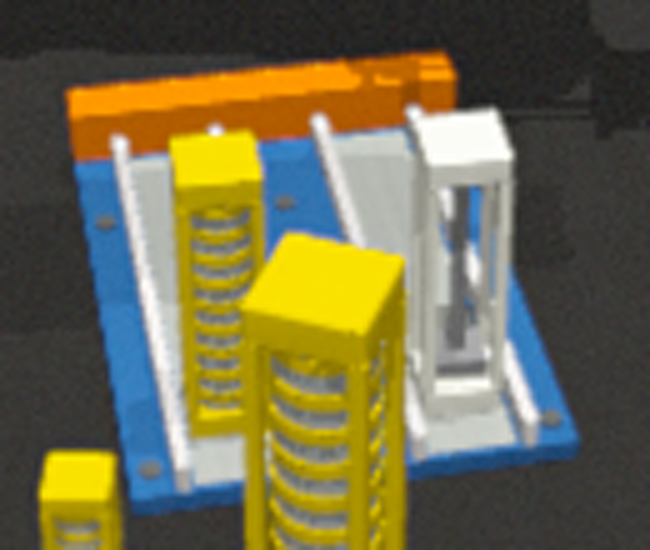

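View pics/c2.png

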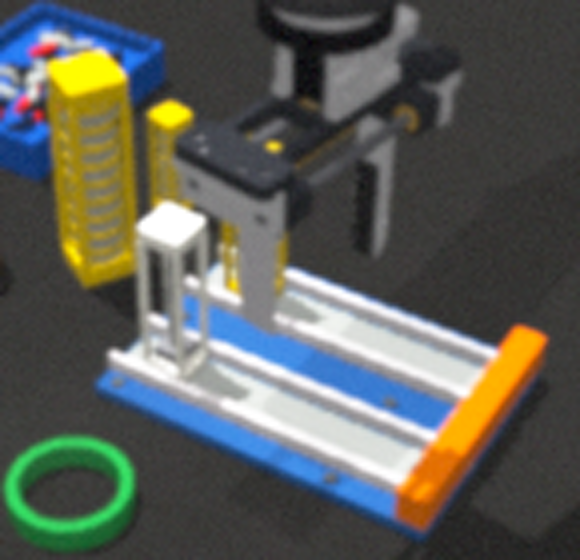

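Crop 1 shows the full magazine's top at (170..263,130..184), the empty's top at (418..513,110..168), and the deck's near corners at (132,500) and (578,440). Its stop top edge runs (75,118)-(457,80). In crop 2 the stop top is at (520,325),(547,338),(428,500),(398,488). I'll cast rays through these.

```bash
cat > h.py <<'E'
import numpy as np,cv2
def cast(s,uv,z):
    n=cv2.undistortPoints(np.array(uv,float).reshape(-1,1,2),s["intrinsics"],s["D"])[:,0]
    R,t=np.array(s["R"]),np.array(s["t"]).ravel(); C=-R.T@t
    d=np.c_[n,np.ones(len(n))]@R
    return C+d*((z-C[2])/d[:,2])[:,None]
E
python3 - <<'E'
import numpy as np; from h import *
s=np.load("pics/side.npz");c=np.load("pics/scene.npz")
S=lambda p:(np.array(p)+.5)/5-.5+[170,160]
Q=lambda p:(np.array(p)+.5)/4-.5+[190,95]
P=lambda n,x:print(n,x[:,:2].round().tolist(),x.mean(0).round(1))
P("deck near",cast(s,S([(132,500),(578,440)]),12))
P("stop front edge",cast(s,S([(75,118),(457,80)]),42))
P("full",cast(s,S([(170,138),(253,130),(263,173),(175,184)]),152))
P("empty",cast(s,S([(418,118),(498,110),(513,155),(427,168)]),152))
P("stop scene BL BR FR FL",cast(c,Q([(520,325),(547,338),(428,500),(398,488)]),42))
P("empty scene",cast(c,Q([(170,200),(207,218),(175,248),(135,232)]),152))
P("decoy base",cast(s,(np.array([(345,455),(380,464),(392,440)])*.64),0))
P("deck corners scene",cast(c,Q([(98,385),(418,535)]),0))
P("jar base",cast(s,(np.array([(415,495),(463,495)])*.64),0))
P("small base",cast(s,(np.array([(283,463),(304,462)])*.64),0))
E
```

```text
deck near [[491.0, -227.0], [687.0, -195.0]] [ 588.9 -211.3   12. ]
stop front edge [[452.0, 24.0], [648.0, 53.0]] [550.3  38.8  42. ]
full [[511.0, -156.0], [546.0, -151.0], [550.0, -183.0], [514.0, -190.0]] [ 530.5 -170.1  152. ]
empty [[617.0, -144.0], [651.0, -139.0], [655.0, -173.0], [618.0, -182.0]] [ 635.3 -159.8  152. ]
stop scene BL BR FR FL [[449.0, 26.0], [448.0, 50.0], [642.0, 79.0], [646.0, 57.0]] [546.4  53.2  42. ]
empty scene [[616.0, -179.0], [614.0, -145.0], [654.0, -139.0], [660.0, -172.0]] [ 636.1 -158.5  152. ]
decoy base [[544.0, -310.0], [589.0, -327.0], [607.0, -285.0]] [ 579.9 -307.6    0. ]
deck corners scene [[679.0, -202.0], [640.0, 74.0]] [659.5 -64.1   0. ]
jar base [[630.0, -380.0], [690.0, -383.0]] [ 660.1 -381.5    0. ]
small base [[464.0, -321.0], [491.0, -321.0]] [ 477.8 -320.9    0. ]
```

Deck: x axis ≈ (-0.157, 0.988), yaw 9°, and its sizes check (near edge to stop measured 254 mm against 255 mm, lane y 51 and -54 mm). Full is at deck x ≈ -90. I'll go above the spot behind it, with jaws closed and the tool aligned with the deck.

```bash
python3 -m crank '{"slide":[[-0.04,-0.027,0],[-0.08,-0.053,0],[-0.12,-0.08,0],[-0.16,-0.105,0],[-0.19,-0.125,0],[-0.2105,-0.138,0],[-0.2105,-0.138,0],[-0.2105,-0.138,0],[-0.2105,-0.138,0]],"turn":[[0,0,0],[0,0,-0.05],[0,0,-0.1],[0,0,-0.157],[0,0,-0.157],[0,0,-0.157],[0,0,-0.157],[0,0,-0.157],[0,0,-0.157]],"jaw":[0,0,0,0,0,0,0,0,0]}' 40
python3 - <<'E'
from rig import env
import cv2,numpy as np
st=env.sense();print(st["position"],st["opening"],np.round(st["tcp_rot"],3).tolist())
w=env.snapshot("wrist");s=env.snapshot("side")
np.savez("pics/w1.npz",pos=st["position"],rot=st["tcp_rot"],**w)
a=cv2.resize(w["img"],(400,300));b=cv2.resize(s["img"],(400,300))
cv2.imwrite("pics/m1.png",np.hstack([a,b])[:,:,::-1])
E
```

```text
time: 1.0
position: [537.5, -209.4, 230.3]
tcp_rot: [[-0.158, 0.987, -0.0], [0.987, 0.158, 0.0], [0.0, -0.0, -1.0]]
force: [0.4, -0.3, 0.3]
opening: 0.274
grip_force: 0.0
[ 537.50416129 -209.44175268  230.29981615] 0.2741221439854258 [[-0.158, 0.987, -0.0], [0.987, 0.158, 0.0], [0.0, -0.0, -1.0]]
```

View pics/m1.png

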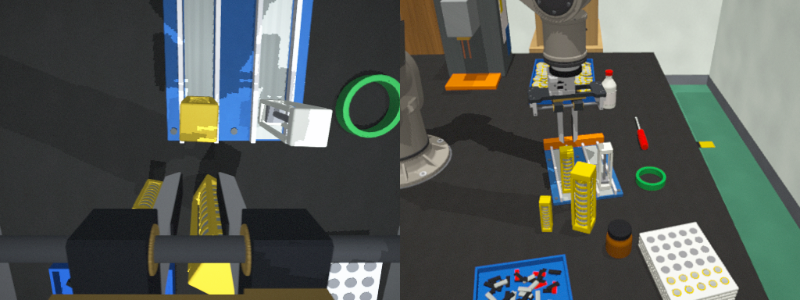

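The wrist view shows the deck square in the image, with the full magazine at (199,120) dead ahead and the fingers closing behind it. I'll check its top with one cast.

Run:
```python
import numpy as np; from h import *
w=np.load("pics/w1.npz"); T=w["T_tool_cam"]; Rt=w["rot"]@T[:3,:3]; C=w["pos"]+w["rot"]@T[:3,3]
s=dict(intrinsics=w["intrinsics"],D=w["D"],R=Rt.T,t=-Rt.T@C)
hsv=cv2.cvtColor(w["img"],cv2.COLOR_RGB2HSV); m=cv2.inRange(hsv,(20,150,60),(35,255,255)); m[190:]=0
n,l,st,c=cv2.connectedComponentsWithStats(m); i=1+st[1:,4].argmax(); x,y,a,b,_=st[i]; print(st[i])
r=cv2.minAreaRect(np.argwhere(l==i)[:,::-1].astype(np.float32)); bp=cv2.boxPoints(r); print(bp.round(1).tolist())
X=cast(s,bp,152); u=np.array([-.157,.988]);v=np.array([-.988,-.157])
d=X[:,:2]-[588.9,-211.3]; print(X.round(),(d@u-140).round(1),(d@v).round(1))
```

```text
[ 230  123   50   60 2663]
[[228.5, 179.6999969482422], [231.60000610351562, 122.0999984741211], [279.6000061035156, 124.69999694824219], [276.6000061035156, 182.1999969482422]]
[[ 515. -191.  152.]
 [ 512. -149.  152.]
 [ 546. -145.  152.]
 [ 551. -187.  152.]] [-108.1  -66.4  -68.1 -110. ] [69.4 66.4 32.5 33.9]
```

Rear face at deck x ≈ -109, magazine y ≈ 51, TCP at x -130, y 50.5. All are consistent, so I go down 73 mm and then push slowly.

```bash
python3 -m crank '{"slide":[[0,0,0.02],[0,0,0.04],[0,0,0.06],[0,0,0.073],[0,0,0.073],[0,0,0.073]],"turn":[[0,0,0],[0,0,0],[0,0,0],[0,0,0],[0,0,0],[0,0,0]],"jaw":[0,0,0,0,0,0]}'
python3 -m crank '{"slide":[[0.005,0,0],[0.01,0,0],[0.014,0,0],[0.018,0,0],[0.022,0,0],[0.026,0,0],[0.03,0,0],[0.034,0,0],[0.038,0,0],[0.038,0,0]],"turn":[[0,0,0],[0,0,0],[0,0,0],[0,0,0],[0,0,0],[0,0,0],[0,0,0],[0,0,0],[0,0,0],[0,0,0]],"jaw":[0,0,0,0,0,0,0,0,0,0]}'
python3 - <<'E'
from rig import env
import cv2,numpy as np
s=env.snapshot("side");w=env.snapshot("wrist")
cv2.imwrite("pics/m2.png",np.hstack([cv2.resize(w["img"],(400,300)),cv2.resize(s["img"][130:280,150:350],(400,300))])[:,:,::-1])
E
```

```text
time: 1.7
position: [537.3, -210.4, 157.8]
tcp_rot: [[-0.157, 0.988, -0.0], [0.988, 0.157, 0.0], [0.0, -0.0, -1.0]]
force: [-0.5, 0.3, 0.2]
opening: 0.006
grip_force: 0.0
time: 2.7
position: [531.0, -172.3, 157.4]
tcp_rot: [[-0.157, 0.988, -0.0], [0.988, 0.157, 0.0], [0.0, -0.0, -1.0]]
force: [0.8, 0.4, 0.3]
opening: 0.004
grip_force: 0.0
```

View pics/m2.png

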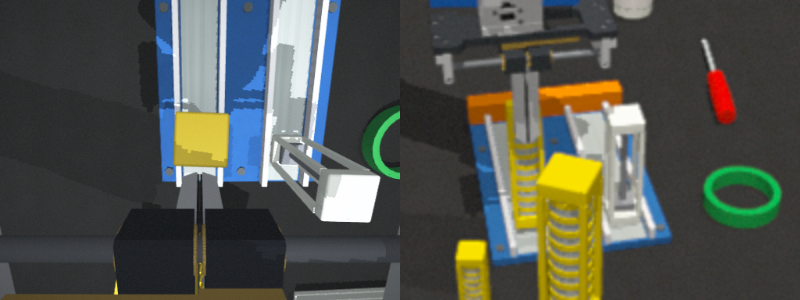

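The magazine is tilting, with its top leaning away from the fingers at wrist (200,140) and its base still at the back of the lane. I continue past the balance point.

```bash
python3 -m crank '{"slide":[[0.004,0,0],[0.008,0,0],[0.012,0,0],[0.016,0,0],[0.02,0,0],[0.023,0,0],[0.026,0,0],[0.026,0,0],[0.026,0,0],[0.026,0,0],[0.026,0,0],[0.026,0,0],[0.026,0,0]],"turn":[[0,0,0],[0,0,0],[0,0,0],[0,0,0],[0,0,0],[0,0,0],[0,0,0],[0,0,0],[0,0,0],[0,0,0],[0,0,0],[0,0,0],[0,0,0]],"jaw":[0,0,0,0,0,0,0,0,0,0,0,0,0]}'
python3 - <<'E'
from rig import env
import cv2,numpy as np
s=env.snapshot("side");w=env.snapshot("wrist");st=env.sense()
np.savez("pics/w3.npz",pos=st["position"],rot=st["tcp_rot"],**w)
cv2.imwrite("pics/m3.png",np.hstack([cv2.resize(w["img"],(400,300)),cv2.resize(s["img"][130:280,150:350],(400,300))])[:,:,::-1])
E
```

```text
time: 4.1
position: [526.9, -147.4, 157.4]
tcp_rot: [[-0.156, 0.988, -0.0], [0.988, 0.156, 0.0], [0.0, -0.0, -1.0]]
force: [0.3, -0.9, -0.0]
opening: 0.005
grip_force: 0.0
```

View pics/m3.png

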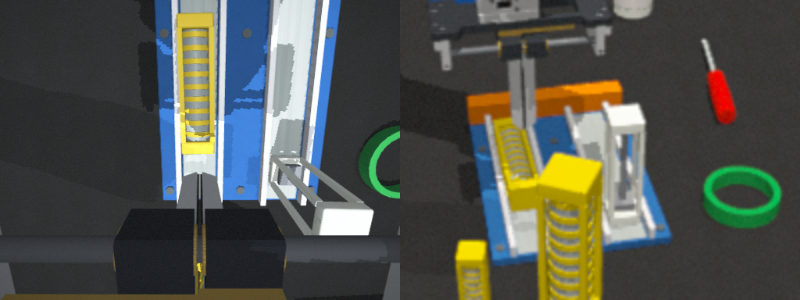

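It lies flat in its lane, spanning wrist (178..214, 13..153). Next I measure its rear edge at z = 48.

Run:
```python
import numpy as np; from h import *
w=np.load("pics/w3.npz"); T=w["T_tool_cam"]; Rt=w["rot"]@T[:3,:3]; C=w["pos"]+w["rot"]@T[:3,3]
s=dict(intrinsics=w["intrinsics"],D=w["D"],R=Rt.T,t=-Rt.T@C)
X=cast(s,np.array([[178,13],[214,13],[214,143],[177,143],[214,153],[178,153]])*1.28,48); u=np.array([-.157,.988]);v=np.array([-.988,-.157])
d=np.vstack([X[:,:2],w["pos"][:2]])-[588.9,-211.3]; print((d@u-140).round(1),(d@v).round(1))
```

```text
[ 71.7  71.7 -55.1 -55.  -66.2 -66.2 -67.1] [70.6 36.4 34.6 74.5 34.5 73.7 51.2]
```

Its rear is at deck x ≈ -66 and its centre ≈ +2, so it is not home yet. I back off 21 mm, turn the gripper 90° so its wide body stays clear of the empty magazine, then descend behind it.

```bash
python3 -m crank '{"slide":[[-0.01,0,0],[-0.021,0,0],[-0.021,0,0],[-0.021,0,0],[-0.021,0,0],[-0.021,0,0],[-0.021,0,0],[-0.021,0,0],[-0.021,0,0],[-0.021,0,0],[-0.021,0,0],[-0.021,0,0],[-0.021,0,0],[-0.021,0,0]],"turn":[[0,0,0.14],[0,0,0.28],[0,0,0.42],[0,0,0.56],[0,0,0.7],[0,0,0.84],[0,0,0.98],[0,0,1.12],[0,0,1.26],[0,0,1.4],[0,0,1.5],[0,0,1.571],[0,0,1.571],[0,0,1.571]],"jaw":[0,0,0,0,0,0,0,0,0,0,0,0,0,0]}'
python3 - <<'E'
from rig import env
import cv2,numpy as np
st=env.sense();d=st["position"][:2]-np.array([588.9,-211.3]);print(d@[-.157,.988]-140,d@[-.988,-.157])
s=env.snapshot("side");w=env.snapshot("scene")
cv2.imwrite("pics/m4.png",np.hstack([cv2.resize(w["img"][60:240,170:410],(400,300)),cv2.resize(s["img"][80:305,130:430],(400,300))])[:,:,::-1])
E
```

```text
time: 5.6
position: [530.2, -167.9, 157.4]
tcp_rot: [[0.987, 0.159, -0.0], [0.159, -0.987, -0.0], [-0.0, -0.0, -1.0]]
force: [0.4, -0.6, 0.0]
opening: 0.005
grip_force: 0.0
-87.94062227833962 51.1486379136628
```

View pics/m4.png

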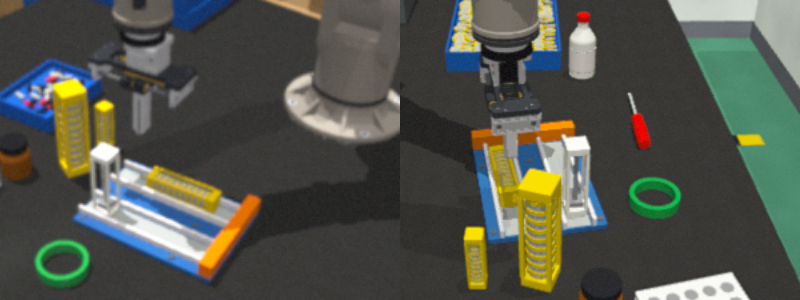

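The gripper is turned along the lane, clear of the empty magazine and the decoy; the full magazine lies ahead of it. I descend and push the first part.

```bash
python3 -m crank '{"slide":[[0,0,0.02],[0,0,0.04],[0,0,0.06],[0,0,0.08],[0,0,0.095],[0,0,0.105],[0,0,0.105],[0,0,0.105]],"turn":[[0,0,0],[0,0,0],[0,0,0],[0,0,0],[0,0,0],[0,0,0],[0,0,0],[0,0,0]],"jaw":[0,0,0,0,0,0,0,0]}'
python3 -m crank '{"slide":[[0,-0.004,0],[0,-0.008,0],[0,-0.012,0],[0,-0.016,0],[0,-0.02,0],[0,-0.024,0],[0,-0.028,0],[0,-0.032,0],[0,-0.036,0],[0,-0.04,0],[0,-0.043,0],[0,-0.045,0],[0,-0.045,0]],"turn":[[0,0,0],[0,0,0],[0,0,0],[0,0,0],[0,0,0],[0,0,0],[0,0,0],[0,0,0],[0,0,0],[0,0,0],[0,0,0],[0,0,0],[0,0,0]],"jaw":[0,0,0,0,0,0,0,0,0,0,0,0,0]}'
```

```text
time: 6.5
position: [530.5, -168.2, 52.9]
tcp_rot: [[0.988, 0.156, 0.0], [0.156, -0.988, -0.0], [0.0, 0.0, -1.0]]
force: [0.4, -0.2, -0.0]
opening: 0.004
grip_force: 0.0
time: 7.8
position: [523.1, -123.0, 52.4]
tcp_rot: [[0.988, 0.157, -0.0], [0.157, -0.988, 0.0], [-0.0, -0.0, -1.0]]
force: [0.0, -0.6, -0.1]
opening: 0.007
grip_force: 0.4
```

Now the last ~5 mm, slowly, until the force shows contact with the stop.

```bash
python3 -m crank '{"slide":[[0,-0.001,0],[0,-0.002,0],[0,-0.003,0],[0,-0.004,0],[0,-0.004,0]],"turn":[[0,0,0],[0,0,0],[0,0,0],[0,0,0],[0,0,0]],"jaw":[0,0,0,0,0]}'
python3 -m crank '{"slide":[[0,-0.001,0],[0,-0.002,0],[0,-0.002,0]],"turn":[[0,0,0],[0,0,0],[0,0,0]],"jaw":[0,0,0]}'
python3 - <<'E'
from rig import env
import cv2,numpy as np
s=env.snapshot("side");w=env.snapshot("scene")
cv2.imwrite("pics/m5.png",np.hstack([cv2.resize(w["img"][130:235,220:360],(400,300)),cv2.resize(s["img"][160:265,170:310],(400,300))])[:,:,::-1])
E
```

```text
time: 8.3
position: [522.4, -119.3, 52.4]
tcp_rot: [[0.988, 0.156, -0.0], [0.156, -0.988, 0.0], [-0.0, -0.0, -1.0]]
force: [-0.4, -0.2, 0.3]
opening: 0.006
grip_force: 0.1
time: 8.6
position: [522.4, -118.2, 52.6]
tcp_rot: [[0.988, 0.156, 0.0], [0.156, -0.988, -0.001], [0.0, 0.001, -1.0]]
force: [0.6, -5.0, -0.4]
opening: 0.003
grip_force: 2.4
```

View pics/m5.png

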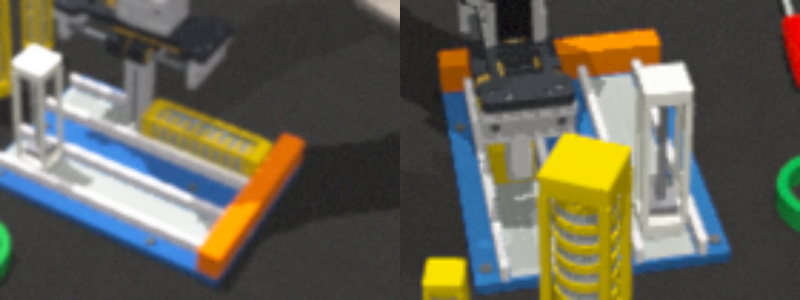

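The force rose to 5 N at TCP deck x = -37.6 (home predicted at -37.5), and the scene view shows the leading end at the stop (265,160). I hold it, back off, rise and hand in.

```bash
python3 -m crank '{"slide":[[0,-0.001,0],[0,-0.001,0],[0,-0.001,0],[0,0.005,0],[0,0.015,0],[0,0.015,0],[0,0.015,-0.03],[0,0.015,-0.06],[0,0.015,-0.1],[0,0.015,-0.1],[0,0.015,-0.1]],"turn":[[0,0,0],[0,0,0],[0,0,0],[0,0,0],[0,0,0],[0,0,0],[0,0,0],[0,0,0],[0,0,0],[0,0,0],[0,0,0]],"jaw":[0,0,0,0,0,0,0,0,0,0,0]}'
python3 - <<'E'
from rig import env
import cv2,numpy as np
s=env.snapshot("side");w=env.snapshot("scene")
cv2.imwrite("pics/m6.png",np.hstack([cv2.resize(w["img"][130:235,220:360],(400,300)),cv2.resize(s["img"][160:265,170:310],(400,300))])[:,:,::-1])
E
```

```text
time: 9.8
position: [525.0, -132.2, 153.1]
tcp_rot: [[0.988, 0.156, 0.002], [0.156, -0.988, 0.0], [0.002, -0.0, -1.0]]
force: [-0.3, -0.9, -0.7]
opening: 0.001
grip_force: 0.0
```

View pics/m6.png

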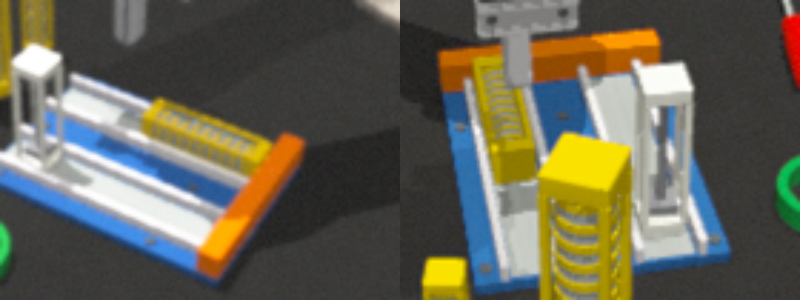

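The magazine lies home against the stop (side crop, (490,60)), the empty one still stands, and the gripper is clear.

```bash
python3 -c "
from rig import env
print(env.finish_job())"
```

```text
the job is handed in; nothing more can be done
None
```

The full magazine was tipped towards the stop and pushed home in its lane (a 5 N contact force showed it reach the stop); in the last pictures it lies flat there, the empty one still stands and the gripper is clear. The job is handed in, with no verdict returned.

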